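# Clear the die and hold the press guard open

### The job

The press is about to have its tooling checked: lift the open ring-shaped collar out of its cavity in the die plate, leaving the solid plug in the other cavity, and set it down flat in the shallow grey tray without dropping it. Then swing the press's hinged clear guard, which has a pull bar along its front, up to 60 degrees from shut (within five degrees) and finish while still holding it steady there with the gripper, because it falls shut when let go. Leave everything else on the bench where it is.

Things in the scene. Friction and masses are not known exactly. Their poses are not given: they have to be found in the camera images.
- collar: Formed aluminium collar: a plain open ring, 48 mm outside, 38 mm inside, 22 mm tall, 40 g nominal. It stands loosely in one of the two cavities of the die plate (10 mm deep), so its upper 12 mm stand out. Origin on the ring's axis at its underside, z up.
- plug: Solid dark steel gauge plug, a disc 48 mm in diameter and 14 mm tall, in the other cavity; it stands out 4 mm. Origin at the centre of its underside. It stays in its cavity.
- die: Steel die plate fixed on the bench, 200 mm (its x) by 90 mm (its y) by 30 mm tall, with two round cavities 50 mm wide (1 mm clearance over that) and 10 mm deep, centred 50 mm either side of its middle along its x. Origin at the centre of its underside; z up.
- tray: Shallow grey open tray fixed on the bench, 160 mm (its x) by 130 mm (its y) by 30 mm tall outside, walls and floor 4 mm thick, empty. Origin at the centre of its underside; z up.
- press: Low grey bench press, fixed: an open-topped housing 180 mm (its x) by 200 mm (its y) by 100 mm tall with round tooling inside, a motor box 125 mm tall behind it (+x, 95 to 170 mm from the origin). Origin at the centre of the housing's underside; its -x side, the front, faces the robot roughly. A hinged guard covers the housing.
- hinge_mid (a point): Middle of the guard's hinge line, which runs along the press's y at the back of the housing: 85 mm behind the press's origin (its +x) and 106 mm above the bench.
- guard (a joint): The guard is a clear panel in an aluminium frame, 200 mm wide (along the hinge), 8 mm thick, reaching 175 mm from the hinge, with a round steel pull bar in front of it on two 10 mm arms. Value: its angle in rad: 0 shut (level), grows as its front goes up and back, stop at 1.5. 60 degrees is 1.047. No spring, hardly any friction: the guard falls shut under its own weight (about 0.5 kg, some 2 N at the bar) when let go.
- bar_mid (a point): Middle of the pull bar's axis: round bar 12 mm thick and 150 mm long, parallel to the hinge and 217 mm from it, level with the panel (106 mm above the bench when shut). Open gap of 36 mm between bar and frame; arms at 70 mm either side of the middle, 130 mm clear between them. A bar gripped from above turns freely in the fingers as the guard swings.
- bottle_a: Amber bottle, 56 mm diameter, 130 mm tall, origin at its underside. Bystander, to be left alone.
- bottle_b: Second amber bottle, same size, origin at its underside. Bystander, to be left alone.
- jar: White lidded jar, 48 mm diameter, 55 mm tall, origin at its underside. Bystander, to be left alone.
- carton: White carton, 60 x 60 x 100 mm tall, origin at its underside. Bystander, to be left alone.
- brush: Brush lying on the bench, about 200 mm long, origin at the middle of its length, underside. Bystander, to be left alone.
- wrench: Wrench lying on the bench, about 180 mm long, origin at the middle of its length, underside. Bystander, to be left alone.
Things that resemble listed ones, but are neither listed nor needed, are in the scene too. Of the things shaped like the collar, the aluminium one is meant.

How it is judged:
By the outcome, as a careful person would: the job done as asked, in the order asked, and still so for the second after the job is handed in, while the arm keeps its last pose, push and grip.
It also fails if it takes over 64 s, if anything falls off the work surface, if the arm or the gripper's body presses on something with over 40 N, if the wrist force passes 120 N, or if a joint passes its speed limit or range.

### The arm

A 7-joint arm with a two-finger parallel gripper is mounted at the origin on the work surface. World frame = base frame: x ahead of the robot, y to its left, z up, the work surface at z = 0. Lengths are in m, angles in rad, forces in N, time in s.
With the tool pointing down it reaches from about 0.35 to 0.9 m from the base axis. Payload 8.1 kg.
Tool frame: the origin (TCP) lies where the fingers leave the gripper's body, on its centre line; the fingertips stand 66 mm ahead of it and the grasp point (between the pads) lies 47 mm ahead of it (arm.tip_reach is the distance from the TCP to the fingertips, in m); z points along the fingers, y is the direction in which the jaws open and shut (so a half turn about z gives the same grasp; the last joint's range is limited). The gripper opens to 92 mm and grips with 3 to 60 N. Pads are 19 mm wide; open, the fingers measure 130 mm over their backs; the gripper's body (75 mm by 190 mm) begins 47 mm behind the grasp point.
Start: joints at [-1.452, 0.434, 0.025, 1.573, -0.012, 1.134, -0.075], TCP at [0.138, 0.61, 0.292] pointing down, gripper open.
Joint ranges: [-2.62, 2.62], [-0.44, 2.09], [-1.27, 1.32], [0.08, 2.57], [-1.32, 4.46], [0.12, 2], [-2.74, 2.74]. Speed limits (rad/s): [2.22, 2.22, 3.01, 3.01, 3.14, 3.14, 3.14].

### API

Orientations are given as a rotation vector (axis times angle).
In Python, from cell import arm gives the robot as it stands.
- The arm moves only by the tool carry_out, never from a script. Its argument "plan" is a list of rows, each a list of 5 numbers: the shift along the world's x, y, z in cm, then the turn about the world's z in rad, then the finger opening in cm, from 0 to 9.18. In form: [[tx, ty, tz, spin, fingers], ...]. A call has 1 to 20 rows; each row is the pose to reach, as a shift and turn from the pose measured when the call began; what a row does not reach only later rows make up. A row lasts 1/10 s, in which the tool goes at most 50 mm and 8.59 degrees, less where a joint would pass 70% of its speed; a pose out of reach is approached as far as the arm can. A call with a gripper value outside its range is refused whole. The fingers move at their own pace and stop on an object; "squeeze" is the grip in N (left out, the last holds). Time passes only in rows, so rows that repeat a pose let the fingers close. It gives the time, the measured TCP pose, the force and the opening at its end, in the units of the state.
- arm.observe(): the state, without advancing time (a new reading comes with each control period).
- arm.get_image(name): name is "side" or "top"; returns (picture, depth): 384x512x3 uint8, red, green, blue; 384x512 float32, m along the optical axis (not along the pixel's ray), 0 where there is no reading.
- arm.get_calibration(name): a dict with "intrinsics" (3x3 intrinsics, pixels), "D" ([k1, k2, p1, p2, k3] as OpenCV has them; the pictures are not rectified), "rvec" (rotation vector, rad) and "tvec" (3), from world to camera coordinates, as OpenCV has them. Camera axes: x right, y down, z forward; pixel columns grow to the right and rows downward; lengths in m; the calibration is good to about 2 mm. A picture is of the moment at which its call begins. get_calibration takes no time and is no camera call.
- arm.sign_off(): hands the job in, once; it reports no verdict.
The state is a dict: "clock": time; "joints": joint angles; "dq": joint speeds; "joint_efforts": joint torques, N m; "position": TCP position; "ee_rot": TCP orientation; "force": force on the tool from outside, world axes, zero at the start; "ft_torque": the same for the moment, N m; "width": opening from 0.0 (shut) to 1.0 (fully open).
Only numpy, scipy, OpenCV 4.12 (cv2) and the standard library are available. Lean on these libraries where they do the work, as an engineer would, in place of code of your own. Each camera call takes 0.05 s, during which the arm holds its last target. There are 200 camera calls.

## Working session

There is one attempt and no reset: what is moved stays moved. The work goes in short steps, Python scripts to look and compute and a tool call to move; the robot and the scene stay as the last step left them, time stands still between calls to the robot, and variables do not carry over. Pictures are saved under pics/ and viewed, about 8 in all and at most 12, crops included, and the job is handed in when it is done.

Besides the shell and the picture viewer there is one more tool, called after "Emit:" by a JSON object that holds its "fn" and its "kwargs", one argument or row to a line. carry_out: Moves the arm, as the interface text tells. Its arguments: {"type":"object","properties":{"plan":{"type":"array"},"squeeze":{"type":"number"}},"required":["plan"]}

```bash
mkdir -p pics
cat > h.py <<'E'
import numpy as np, cv2
from cell import arm
def cal(n):
    c=arm.get_calibration(n); return [np.array(c[k],float) for k in("intrinsics","D","rvec","tvec")]
def pts(n,uv,depth):
    """pixels (N,2) + depth (N) -> world"""
    K,D,r,t=cal(n); R=cv2.Rodrigues(r)[0]
    q=cv2.undistortPoints(np.array(uv,float).reshape(-1,1,2),K,D).reshape(-1,2)
    d=np.asarray(depth,float).reshape(-1,1)
    return (np.c_[q,np.ones(len(q))]*d-t.reshape(1,3))@R
def plane(n,uv,z):
    K,D,r,t=cal(n); R=cv2.Rodrigues(r)[0]
    q=cv2.undistortPoints(np.array(uv,float).reshape(-1,1,2),K,D).reshape(-1,2)
    ray=np.c_[q,np.ones(len(q))]@R; o=-(R.T@t.reshape(3))
    return o+ray*((z-o[2])/ray[:,2])[:,None]
def proj(n,P):
    K,D,r,t=cal(n); return cv2.projectPoints(np.array(P,float).reshape(-1,1,3),r,t,K,D)[0].reshape(-1,2)
def snap(n,name):
    im,d=arm.get_image(n); np.savez('pics/'+name+'.npz',im=im,d=d); cv2.imwrite('pics/'+name+'.png',im[:,:,::-1]); return im,d
E
python3 - <<'E'
from h import *
for n in("top","side"):
    snap(n,n+'0'); K,D,r,t=cal(n); R=cv2.Rodrigues(r)[0]; print(n,-(R.T@t.reshape(3)),R[2],K[0,0])
s=arm.observe(); print(s['clock'],s['position'],s['ee_rot'],s['width'],arm.tip_reach)
E
```

```text
top [ 0.35212133 -0.08060163  1.04179325] [ 0.20173985  0.00310083 -0.97943423] 350.2253421521066
side [ 0.10860467 -0.66817988  0.78933026] [ 0.41130414  0.59310168 -0.6921411 ] 452.03409520188745
0.1 [0.13747456 0.60933111 0.29152815] [-3.47880431e-01 -3.12225440e+00  2.20895940e-03] 1.0013636275968762 0.0655
```

View pics/top0.png

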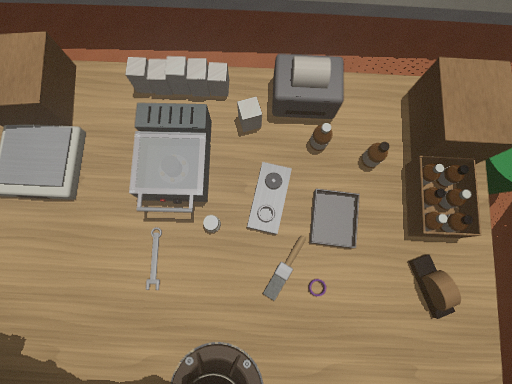

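View pics/side0.png

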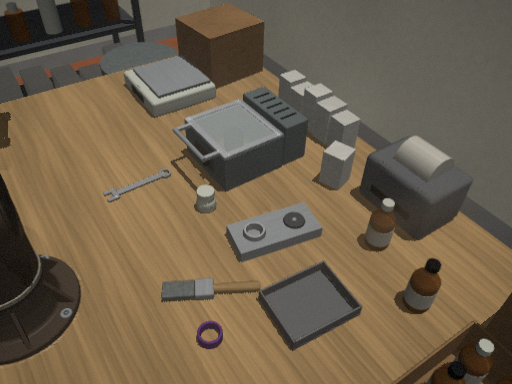

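The top view shows +x up and +y left. The aluminium collar is at (265,213), the plug at (273,181), the tray at (334,219) and the press at (170,165), with its pull bar along row 209 or so. The purple ring at (317,288) is a decoy. The jar at (211,224) stands close to the bar. The side view agrees: collar (254,231), bar from (178,129) to (213,157), tray (310,302).

```bash
python3 - <<'E'
from h import *
for n,nm in(("top","top0"),("side","side0")):
    z=np.load('pics/%s.npz'%nm); im,d=z['im'],z['d']
    v,u=np.mgrid[:384,:512]; uv=np.c_[u.ravel(),v.ravel()]
    P=pts(n,uv,d.ravel()).reshape(384,512,3); np.save('pics/%s_P.npy'%nm,P)
    ok=d>0
    def sel(box,z0,z1):
        x0,x1,y0,y1=box; m=ok.copy(); m&=(u>=x0)&(u<x1)&(v>=y0)&(v<y1)&(P[...,2]>z0)&(P[...,2]<z1); return P[m]
    B={'top':dict(collar=(253,278,203,224),die=(240,300,155,240),tray=(300,365,180,255),bar=(130,200,200,222),panel=(125,215,130,205),jar=(200,222,212,236)),
       'side':dict(collar=(240,270,215,245),die=(220,330,200,262),tray=(255,365,258,350),bar=(172,222,122,165),panel=(180,290,95,160),jar=(190,220,182,215))}[n]
    for k,(a,b) in dict(collar=(.036,.05),die=(.022,.036),tray=(.022,.04),bar=(.09,.125),panel=(.09,.125),jar=(.045,.07)).items():
        q=sel(B[k],a,b)
        if len(q)<5: print(n,k,len(q)); continue
        r=cv2.minAreaRect((q[:,:2]*1000).astype(np.float32))
        print(n,k,len(q),'med z %.3f'%np.median(q[:,2]),'mean',q.mean(0).round(3),'rect',np.round(r[0],1),np.round(r[1],1),round(r[2],1))
# ring by ellipse in each view
E
python3 - <<'E'
import cv2,numpy as np
a=cv2.imread('pics/top0.png')[120:260,110:380]; b=cv2.imread('pics/side0.png')[90:270,160:340]
a=cv2.resize(a,None,fx=2.9,fy=2.9,interpolation=2); cv2.imwrite('pics/c0.png',a)
E
```

```text
top collar 84 med z 0.041 mean [ 0.49  -0.117  0.041] rect [ 491.  -116.3] [46.3 45.6] 46.0
top die 1819 med z 0.030 mean [ 0.543 -0.126  0.03 ] rect [ 540.8 -125.7] [ 90.  200.6] 79.7
top tray 346 med z 0.030 mean [ 0.488 -0.321  0.029] rect [ 488.1 -305.1] [162.7 165.8] 86.2
top bar 326 med z 0.110 mean [0.481 0.159 0.11 ] rect [486.7 159.7] [ 33.8 151.8] 3.2
top panel 4897 med z 0.108 mean [0.607 0.161 0.108] rect [598.7 162.6] [216.7 203.1] 1.7
top jar 186 med z 0.055 mean [0.454 0.039 0.054] rect [454.   38.8] [40.3 39.7] 47.3
side collar 135 med z 0.039 mean [ 0.493 -0.116  0.039] rect [ 493.6 -114.8] [48.2 44.7] 55.2
side die 2485 med z 0.028 mean [ 0.542 -0.128  0.028] rect [ 535.5 -164.7] [178.4 201.9] 79.7
side tray 851 med z 0.028 mean [ 0.49  -0.321  0.028] rect [ 491.7 -316.9] [132.2 161.7] 85.8
side bar 1102 med z 0.107 mean [0.524 0.164 0.106] rect [504.9 168.1] [171.6 125.9] 59.5
side panel 4896 med z 0.107 mean [0.625 0.154 0.109] rect [627.3 164.1] [309.3 205.8] 0.7
side jar 208 med z 0.052 mean [0.456 0.038 0.052] rect [457.4  40.7] [43.5 41.3] 18.7
```

View pics/c0.png

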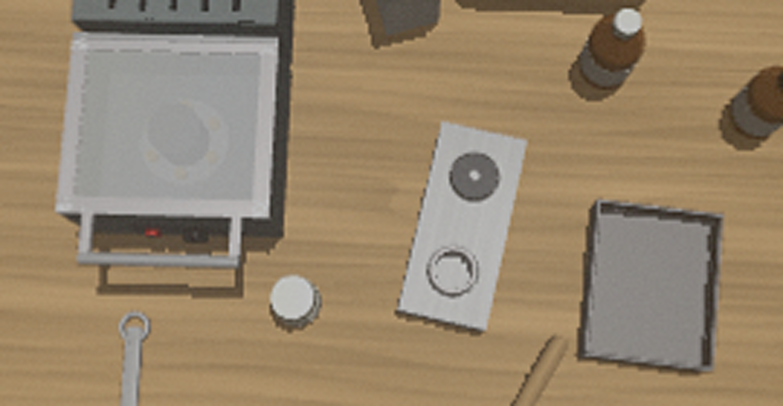

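The collar is at (0.492, -0.117), and the blob and the die geometry agree on that. The tray is near (0.490, -0.318) and the bar middle near (0.476, 0.160). The start yaw puts the jaws almost along the die's y, so I'll fly to a point above the collar.

Emit:
{"fn": "carry_out", "kwargs": {
  "plan": [
    [0.7, -1.5, 0, 0, 7],
    [1.8, -3.6, 0, 0, 7],
    [3.2, -6.5, 0, 0, 7],
    [5, -10.2, 0, 0.01, 7],
    [7.1, -14.5, 0, 0.01, 7],
    [9.2, -18.9, 0, 0.01, 7],
    [11.3, -23.2, 0, 0.02, 7],
    [13.5, -27.6, 0, 0.02, 7],
    [15.6, -32, 0, 0.02, 7],
    [17.7, -36.3, 0, 0.02, 7],
    [19.8, -40.7, 0, 0.03, 7],
    [22, -45, 0, 0.03, 7],
    [24.1, -49.4, 0, 0.03, 7],
    [26.2, -53.7, 0, 0.04, 7],
    [28.3, -58.1, 0, 0.04, 7],
    [30.5, -62.4, -1, 0.04, 7],
    [32.2, -66.1, -3, 0.04, 7],
    [33.6, -69, -6, 0.04, 7],
    [34.7, -71.2, -10, 0.04, 7],
    [35.4, -72.6, -13, 0.04, 7]
  ],
  "squeeze": 10
}}

```text
clock: 2.1
position: [0.4914, -0.1187, 0.1594]
ee_rot: [-0.288, -3.128, 0.004]
force: [-0.1, 0.8, -0.7]
width: 0.759
```

Run:
```python
from h import *
from scipy.spatial.transform import Rotation as Ro
s=arm.observe(); print(s['clock'],s['position'],s['width'],np.array(s['dq']).round(3),s['force'],s['joints'])
R=Ro.from_rotvec(s['ee_rot']).as_matrix(); print(R.round(3), np.degrees(np.arctan2(R[1,1],R[0,1])))
im,d=snap('side','side1'); c=im[150:320,170:400]; cv2.imwrite('pics/c1.png',cv2.resize(c,None,fx=3,fy=3,interpolation=2)[:,:,::-1])
# bar: top edge of bar and panel side fits, top cam
P=np.load('pics/top0_P.npy'); m=np.zeros(P.shape[:2],bool); m[200:216,135:196]=1
im=np.load('pics/top0.npz')['im']
q=P[m&(P[...,2]>.095)&(P[...,2]<.13)]
e=[]
for y in np.arange(.10,.225,.01):
    k=q[abs(q[:,1]-y)<.005]; k=k[k[:,0]<k[:,0].min()+.013]; e.append((k[:,0].mean(),k[:,0].min(),k[:,0].max(),y,k[:,2].max()))
print(np.round(e,4))
```

```text
2.1 [ 0.49143179 -0.11865366  0.15944832] 0.7593515089049299 [ 0.538  0.594 -0.287  0.042 -0.449 -0.554  0.614] [-0.05269269  0.7912618  -0.69245589] [-0.2549746   0.43585153  0.51351586  2.04391799 -0.30982991  0.73699205
  1.83771841]
[[-0.983  0.183 -0.001]
 [ 0.183  0.983 -0.002]
 [ 0.001 -0.003 -1.   ]] 79.48171905299701
[[0.4786 0.4729 0.4843 0.1    0.1129]
 [0.4782 0.4727 0.4838 0.11   0.115 ]
 [0.478  0.4728 0.483  0.12   0.1146]
 [0.4783 0.4743 0.4827 0.13   0.1135]
 [0.4777 0.4734 0.4821 0.14   0.115 ]
 [0.4771 0.4731 0.4815 0.15   0.1129]
 [0.4766 0.4727 0.4812 0.16   0.1118]
 [0.4766 0.4724 0.4809 0.17   0.1137]
 [0.4761 0.4717 0.4828 0.18   0.1146]
 [0.4767 0.471  0.4829 0.19   0.1141]
 [0.4766 0.4707 0.4824 0.2    0.1145]
 [0.4757 0.4705 0.4816 0.21   0.1133]
 [0.4753 0.47   0.4806 0.22   0.1139]]
```

View pics/c1.png

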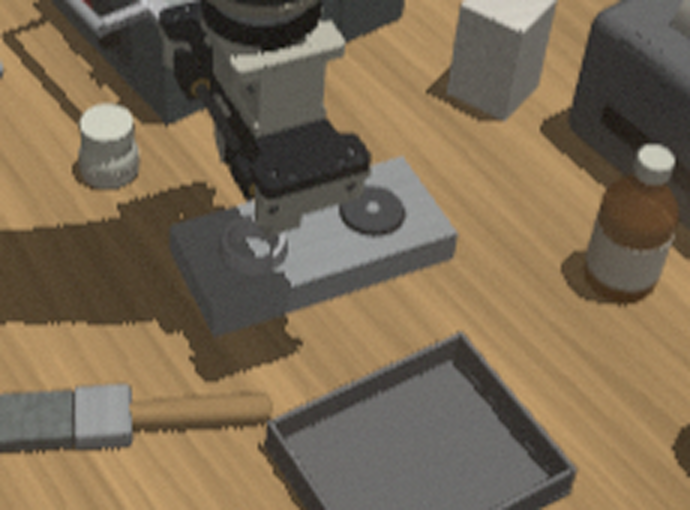

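The gripper hangs over the collar, the die and plug are clear, and the jaws lie across the die. I'll lower partway and let it settle.

Emit:
{"fn": "carry_out", "kwargs": {
  "plan": [
    [0, 0.1, -1, 0, 7],
    [0, 0.2, -2, 0, 7],
    [0, 0.2, -3, 0, 7],
    [0, 0.2, -4, 0, 7],
    [0, 0.2, -4, 0, 7],
    [0, 0.2, -4, 0, 7],
    [0, 0.2, -4, 0, 7]
  ]
}}

```text
clock: 2.85
position: [0.4906, -0.1178, 0.1165]
ee_rot: [-0.289, -3.124, 0.006]
force: [-0.5, 0.2, 0.1]
width: 0.764
```

Emit:
{"fn": "carry_out", "kwargs": {
  "plan": [
    [0.1, 0.1, -0.6, 0, 7],
    [0.1, 0.1, -1.2, 0, 7],
    [0.1, 0.1, -1.8, 0, 7],
    [0.1, 0.1, -1.8, 0, 7],
    [0.1, 0.1, -1.8, 0, 7],
    [0.1, 0.1, -1.8, 0, 6],
    [0.1, 0.1, -1.8, 0, 5.4],
    [0.1, 0.1, -1.8, 0, 5],
    [0.1, 0.1, -1.8, 0, 4.6],
    [0.1, 0.1, -1.8, 0, 4],
    [0.1, 0.1, -1.8, 0, 4],
    [0.1, 0.1, -1.8, 0, 4],
    [0.1, 0.1, -1.8, 0, 4],
    [0.1, 0.1, -1.8, 0, 4]
  ],
  "squeeze": 12
}}

```text
clock: 4.25
position: [0.4921, -0.1149, 0.0987]
ee_rot: [-0.286, -3.125, 0.003]
force: [1.5, 6.2, 1.5]
width: 0.521
```

Gripped: the opening reads 47.8 mm. Now I'll lift straight up, slowly at first.

Emit:
{"fn": "carry_out", "kwargs": {
  "plan": [
    [0, 0.1, 0, 0, 4],
    [0, 0.1, 0.3, 0, 4],
    [0, 0.1, 0.7, 0, 4],
    [0, 0.1, 1.2, 0, 4],
    [0, 0.1, 2, 0, 4],
    [0, 0.1, 3, 0, 4],
    [0, 0.1, 4.2, 0, 4],
    [0, 0.1, 5.4, 0, 4],
    [0, 0.1, 6, 0, 4],
    [0, 0.1, 6, 0, 4],
    [0, 0.1, 6, 0, 4]
  ]
}}

```text
clock: 5.35
position: [0.4921, -0.1137, 0.1587]
ee_rot: [-0.286, -3.125, 0.002]
force: [-0.5, 1.2, -0.7]
width: 0.521
```

Run:
```python
from h import *
s=arm.observe(); print(s['clock'],s['position'],s['width'],s['force'])
im,d=snap('side','side2'); c=im[150:340,170:400]; cv2.imwrite('pics/c2.png',cv2.resize(c,None,fx=3,fy=3,interpolation=2)[:,:,::-1])
P=np.load('pics/side0_P.npy'); z=np.load('pics/side0.npz')
# tray floor
for n in('side','top'):
    P=np.load('pics/%s0_P.npy'%n); m=(abs(P[...,0]-.49)<.11)&(abs(P[...,1]+.318)<.10)&(P[...,2]>.022)&(P[...,2]<.036)
    q=P[m]; q=q[(q[:,1]<-.24)]; r=cv2.minAreaRect((q[:,:2]*1000).astype(np.float32)); print(n,len(q),r)
```

```text
5.35 [ 0.49205176 -0.11373389  0.15869904] 0.5206947840949913 [-0.47347638  1.21575223 -0.74324091]
side 851 ((491.6942138671875, -316.89898681640625), (132.17630004882812, 161.67654418945312), 85.80858612060547)
top 340 ((489.18963623046875, -320.4507751464844), (131.8302001953125, 161.63522338867188), 85.63737487792969)
```

View pics/c2.png

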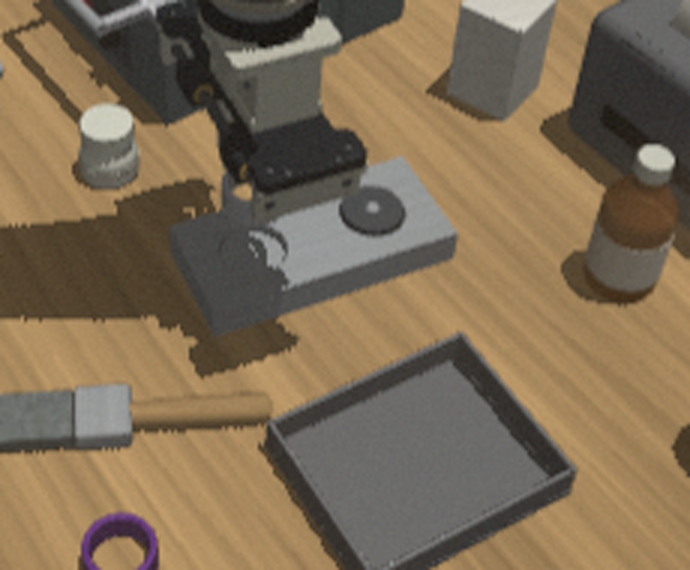

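The collar is in the gripper at crop (235,200), its cavity is empty and the plug is still in place. The tray centre is (0.490, -0.3185), so I'll carry the collar there.

Emit:
{"fn": "carry_out", "kwargs": {
  "plan": [
    [0, -0.5, 0.3, 0, 4],
    [0, -1.5, 0.5, 0, 4],
    [0, -3, 0.5, 0.01, 4],
    [0, -5, 0.5, 0.02, 4],
    [0, -7.3, 0.5, 0.03, 4],
    [-0.1, -9.7, 0.5, 0.05, 4],
    [-0.1, -12, 0.5, 0.06, 4],
    [-0.1, -14.3, 0.5, 0.08, 4],
    [-0.2, -16.5, 0.2, 0.1, 4],
    [-0.2, -18.3, -0.5, 0.1, 4],
    [-0.2, -19.6, -1.5, 0.1, 4],
    [-0.2, -20.3, -2.5, 0.1, 4],
    [-0.2, -20.5, -3.5, 0.1, 4],
    [-0.2, -20.5, -4.5, 0.1, 4],
    [-0.2, -20.5, -5.3, 0.1, 4],
    [-0.2, -20.5, -6, 0.1, 4],
    [-0.2, -20.5, -6.3, 0.1, 4],
    [-0.2, -20.5, -6.3, 0.1, 4],
    [-0.2, -20.5, -6.3, 0.1, 4]
  ]
}}

```text
clock: 7.3
position: [0.4901, -0.3187, 0.0957]
ee_rot: [-0.129, -3.135, 0.003]
force: [1.4, -0.3, -1.0]
width: 0.519
```

Emit:
{"fn": "carry_out", "kwargs": {
  "plan": [
    [0, 0, -0.3, 0, 4],
    [0, 0, -0.6, 0, 4],
    [0, 0, -0.8, 0, 4],
    [0, 0, -1, 0, 4],
    [0, 0, -1.1, 0, 4],
    [0, 0, -1.2, 0, 4],
    [0, 0, -1.25, 0, 4],
    [0, 0, -1.3, 0, 4],
    [0, 0, -1.35, 0, 4],
    [0, 0, -1.35, 0, 4],
    [0, 0, -1.35, 0, 4]
  ]
}}

```text
clock: 8.4
position: [0.4901, -0.3188, 0.0826]
ee_rot: [-0.129, -3.135, 0.003]
force: [-1.0, 0.4, 5.8]
width: 0.522
```

Contact with the tray floor: 5.8 N upward at the expected height. I'll open gently and rise straight up.

Emit:
{"fn": "carry_out", "kwargs": {
  "plan": [
    [0, 0, 0, 0, 5],
    [0, 0, 0, 0, 5.3],
    [0, 0, 0, 0, 5.7],
    [0, 0, 0, 0, 6.2],
    [0, 0, 0, 0, 6.2],
    [0, 0, 0, 0, 6.2],
    [0, 0, 0.4, 0, 6.2],
    [0, 0, 1, 0, 6.2],
    [0, 0, 2, 0, 6.2],
    [0, 0, 4, 0, 6.2],
    [0, 0, 7, 0, 6.2],
    [0, 0, 10, 0, 6.2],
    [0, 0, 13, 0, 6.2],
    [0, 0, 16, 0, 6.2],
    [0, 0, 18, 0, 6.2],
    [0, 0, 18, 0, 6.2]
  ]
}}

```text
clock: 10.0
position: [0.4911, -0.3198, 0.2665]
ee_rot: [0.13, 3.137, -0.007]
force: [0.1, 0.5, 0.2]
width: 0.674
```

Run:
```python
from h import *
s=arm.observe(); print(s['clock'],s['position'],s['joints'])
im,d=snap('side','side3'); c=im[90:380,120:400]; cv2.imwrite('pics/c3.png',cv2.resize(c,None,fx=2,fy=2,interpolation=2)[:,:,::-1])
v,u=np.mgrid[:384,:512]; P=pts('side',np.c_[u.ravel(),v.ravel()],d.ravel())
q=P[(abs(P[:,0]-.49)<.05)&(abs(P[:,1]+.319)<.045)&(P[:,2]>.022)&(P[:,2]<.035)]
print(len(q),q.mean(0),np.median(q[:,2]),cv2.minEnclosingCircle((q[:,:2]*1000).astype(np.float32)))
A=np.c_[q[:,:2]-q[:,:2].mean(0),np.ones(len(q))]; print(np.linalg.lstsq(A,q[:,2],rcond=None)[0])
```

```text
10.0 [ 0.49106758 -0.31979988  0.26647024] [ 0.10058431  0.41993163  0.53989868  1.74046129 -0.24182006  1.04435526
  2.21204732]
170 [ 0.49172618 -0.31962752  0.02495538] 0.02507752791359584 ((491.8995666503906, -318.6587829589844), 24.42991065979004)
[ 0.00671914 -0.00395906  0.02495538]
```

View pics/c3.png

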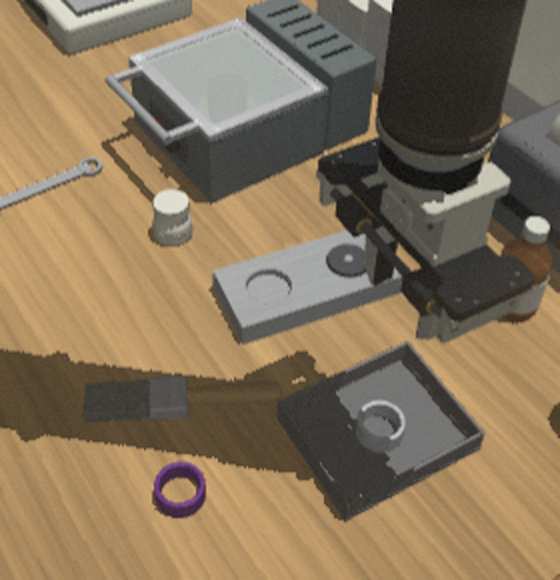

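The collar lies flat in the tray: centre (0.4917, -0.319), rim at 25 mm with no tilt. Its cavity is empty, the plug is in place and the bystanders haven't moved. Next I'll go to the bar (axis x about 0.477, y 0.160, press yaw +1.6°), turning the jaws about -1.46 rad.

Emit:
{"fn": "carry_out", "kwargs": {
  "plan": [
    [0, 0.6, 0, -0.02, 5],
    [-0.1, 2, 0, -0.07, 4],
    [-0.2, 4, 0, -0.14, 3],
    [-0.2, 6.6, 0, -0.22, 2.9],
    [-0.3, 9.5, 0, -0.31, 2.9],
    [-0.4, 12.5, 0, -0.4, 2.9],
    [-0.5, 15.6, 0, -0.49, 2.9],
    [-0.5, 18.8, 0, -0.59, 2.9],
    [-0.6, 22, 0, -0.69, 2.9],
    [-0.7, 25.2, 0, -0.79, 2.9],
    [-0.8, 28.4, 0, -0.89, 2.9],
    [-0.9, 31.6, 0, -0.99, 2.9],
    [-1, 34.8, 0, -1.09, 2.9],
    [-1.1, 38, 0, -1.18, 2.9],
    [-1.2, 41, 0, -1.27, 2.9],
    [-1.3, 43.6, 0, -1.35, 2.9],
    [-1.4, 45.8, 0, -1.41, 2.9],
    [-1.4, 47.4, 0, -1.45, 2.9],
    [-1.4, 48, 0, -1.46, 2.9],
    [-1.4, 48, 0, -1.46, 2.9]
  ]
}}

```text
clock: 12.05
position: [0.4759, 0.1614, 0.2639]
ee_rot: [-2.186, -2.253, 0.006]
force: [0.0, -1.4, -0.5]
width: 0.312
```

Emit:
{"fn": "carry_out", "kwargs": {
  "plan": [
    [0, 0, -1.5, 0, 2.9],
    [0, 0, -3.5, 0, 2.9],
    [0, 0, -5, 0, 2.9],
    [0, 0, -6, 0, 2.9],
    [0, 0, -6, 0, 2.9],
    [0, 0, -6, 0, 2.9]
  ]
}}

```text
clock: 12.65
position: [0.4762, 0.1608, 0.2043]
ee_rot: [-2.187, -2.252, 0.006]
force: [-0.2, 0.1, -0.1]
width: 0.318
```

Run:
```python
from h import *
from scipy.spatial.transform import Rotation as Ro
s=arm.observe(); R=Ro.from_rotvec(s['ee_rot']).as_matrix(); print(s['clock'],s['position'],s['joints'],np.degrees(np.arctan2(R[1,1],R[0,1])),s['width']*91.8)
im,d=snap('side','side4'); c=im[60:230,120:320]; cv2.imwrite('pics/c4.png',cv2.resize(c,None,fx=3.5,fy=3.5,interpolation=2)[:,:,::-1])
```

```text
12.65 [0.47615585 0.16081114 0.2042574 ] [-0.97643663  0.39782733  0.72556335  2.0146379  -0.3472815   0.85730165
 -0.02787219] 1.6844570068795937 29.200910193690046
```

View pics/c4.png

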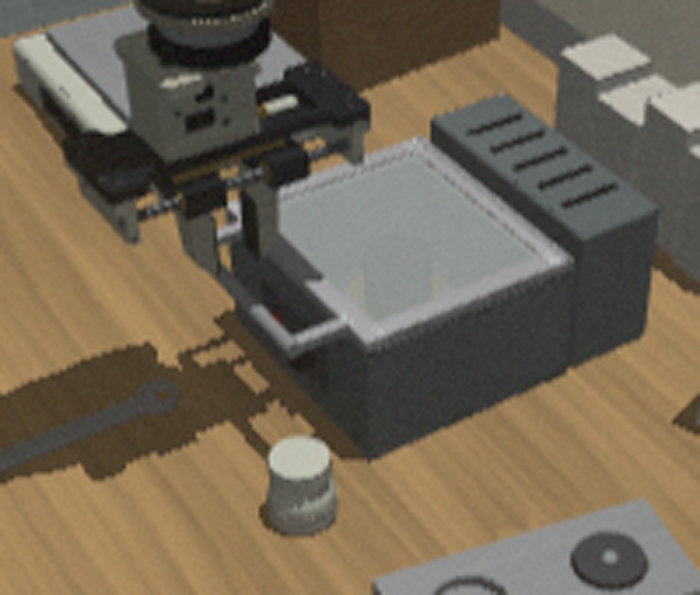

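The fingers straddle the bar near its middle, well away from the arms and the jar. I'll descend 5 cm and close.

Emit:
{"fn": "carry_out", "kwargs": {
  "plan": [
    [0.1, 0, -0.8, 0, 2.9],
    [0.1, 0, -1.6, 0, 2.9],
    [0.1, 0, -2.4, 0, 2.9],
    [0.1, 0, -3.2, 0, 2.9],
    [0.1, 0, -4, 0, 2.9],
    [0.1, 0, -4.6, 0, 2.9],
    [0.1, 0, -5, 0, 2.9],
    [0.1, 0, -5, 0, 2.9],
    [0.1, 0, -5, 0, 2.9]
  ]
}}

```text
clock: 13.6
position: [0.4774, 0.161, 0.1546]
ee_rot: [-2.187, -2.253, 0.004]
force: [-0.0, 1.0, 0.1]
width: 0.316
```

Emit:
{"fn": "carry_out", "kwargs": {
  "plan": [
    [0, 0, 0, 0, 2.4],
    [0, 0, 0, 0, 2],
    [0, 0, 0, 0, 1.6],
    [0, 0, 0, 0, 1.2],
    [0, 0, 0, 0, 0.8],
    [0, 0, 0, 0, 0.5],
    [0, 0, 0, 0, 0.5],
    [0, 0, 0, 0, 0.5]
  ],
  "squeeze": 25
}}

```text
clock: 14.4
position: [0.4799, 0.1612, 0.1554]
ee_rot: [2.188, 2.253, 0.002]
force: [7.2, 0.5, -2.0]
width: 0.123
```

The bar is gripped and the opening reads about 11.3 mm. I'll start the arc (radius 21.7 cm), going to 30° first and checking forces.

Emit:
{"fn": "carry_out", "kwargs": {
  "plan": [
    [0, 0, 0.3, 0, 0.5],
    [0, 0, 0.8, 0, 0.5],
    [0.1, 0, 1.5, 0, 0.5],
    [0.1, 0, 2.3, 0, 0.5],
    [0.3, 0, 3.4, 0, 0.5],
    [0.5, 0, 4.5, 0, 0.5],
    [0.7, 0, 5.6, 0, 0.5],
    [1.1, 0, 6.7, 0, 0.5],
    [1.4, 0, 7.8, 0, 0.5],
    [1.9, 0.1, 8.8, 0, 0.5],
    [2.4, 0.1, 9.9, 0, 0.5],
    [2.7, 0.1, 10.5, 0, 0.5],
    [2.9, 0.1, 10.9, 0, 0.5],
    [2.9, 0.1, 10.9, 0, 0.5],
    [2.9, 0.1, 10.9, 0, 0.5]
  ]
}}

```text
clock: 15.9
position: [0.5084, 0.1617, 0.2642]
ee_rot: [2.189, 2.253, -0.0]
force: [-2.7, -3.4, -0.6]
width: 0.121
```

Run:
```python
from h import *
s=arm.observe(); print(s['clock'],s['position'],s['width']*91.8,s['force'],s['ft_torque'])
im,d=snap('side','side5'); c=im[30:200,120:320]; cv2.imwrite('pics/c5.png',cv2.resize(c,None,fx=3.5,fy=3.5,interpolation=2)[:,:,::-1])
```

```text
15.9 [0.50838112 0.16169214 0.26416206] 11.124007982822482 [-2.69097236 -3.36542652 -0.58569194] [-0.95980501  0.89260982 -0.08064472]
```

View pics/c5.png

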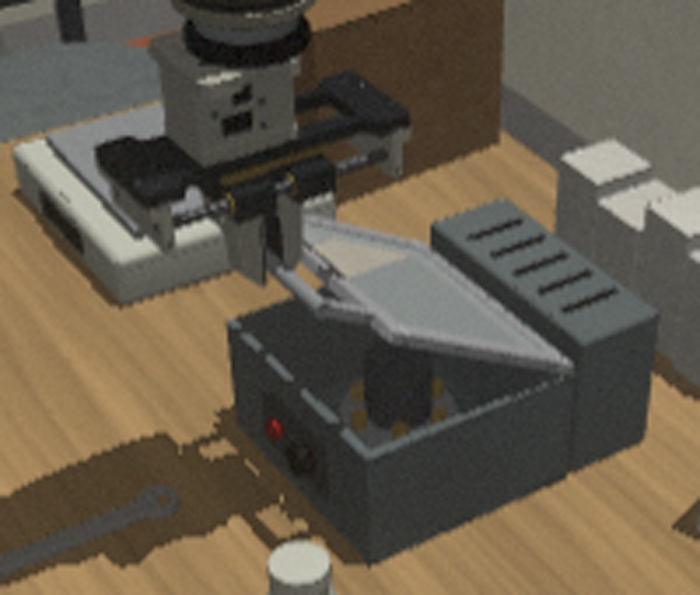

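The guard rises with the bar and stays in the grip, at about 30° with small forces. Continuing to 60°.

Emit:
{"fn": "carry_out", "kwargs": {
  "plan": [
    [0.2, 0, 0.3, 0, 0.5],
    [0.6, 0, 0.9, 0, 0.5],
    [1.3, 0.1, 1.9, 0, 0.5],
    [2, 0.1, 2.8, 0, 0.5],
    [2.7, 0.1, 3.6, 0, 0.5],
    [3.5, 0.1, 4.5, 0, 0.5],
    [4.3, 0.2, 5.2, 0, 0.5],
    [5.2, 0.2, 6, 0, 0.5],
    [6.1, 0.2, 6.7, 0, 0.5],
    [7, 0.2, 7.3, 0, 0.5],
    [7.6, 0.3, 7.7, 0, 0.5],
    [8, 0.3, 7.9, 0, 0.5],
    [8, 0.3, 7.9, 0, 0.5],
    [8, 0.3, 7.9, 0, 0.5],
    [8, 0.3, 7.9, 0, 0.5],
    [8, 0.3, 7.9, 0, 0.5]
  ]
}}

```text
clock: 17.55
position: [0.5886, 0.1637, 0.3452]
ee_rot: [2.189, 2.251, 0.001]
force: [-8.1, -4.6, 12.4]
width: 0.124
```

Run:
```python
from h import *
s=arm.observe(); p=np.array(s['position']); print(s['clock'],p,s['width']*91.8,s['force'],abs(np.array(s['dq'])).max())
print('angle from arc',np.degrees(np.arctan2(p[2]-.1554,.4799+.217-p[0])), np.hypot(p[2]-.1554,.4799+.217-p[0]))
out=[]
for n in('side','top'):
    im,d=snap(n,n+'6'); v,u=np.mgrid[:384,:512]; P=pts(n,np.c_[u.ravel(),v.ravel()],d.ravel())
    # panel points: press box, above housing, near the near/far panel edges, clear of gripper
    q=P[(P[:,0]>.595)&(P[:,0]<.72)&(P[:,1]>.05)&(P[:,1]<.27)&(P[:,2]>.13)&(P[:,2]<.27)]
    if len(q)>30:
        best=0; rng=np.random.default_rng(0)
        for _ in range(300):
            t=q[rng.choice(len(q),3,replace=False)]; nn=np.cross(t[1]-t[0],t[2]-t[0]); nn/=np.linalg.norm(nn)+1e-12
            i=abs((q-t[0])@nn)<.004
            if i.sum()>best: best=i.sum(); k=i
        w=q[k]; nn=np.linalg.svd(w-w.mean(0))[2][2]; print(n,len(q),best,'plane angle',np.degrees(np.arccos(abs(nn[2]))),nn.round(3),w.mean(0).round(3))
a=np.load('pics/side6.npz')['im']; cv2.imwrite('pics/c6.png',cv2.resize(a[20:370,110:400],None,fx=1.7,fy=1.7,interpolation=2)[:,:,::-1])
```

```text
17.55 [0.58864851 0.16371773 0.34517595] 11.358327740060668 [-8.10220212 -4.5832019  12.40974351] 0.0016280643086463193
angle from arc 60.29881532202377 0.2184795066070831
side 983 949 plane angle 60.24219915185608 [-0.868 -0.028 -0.496] [0.638 0.147 0.201]
top 577 569 plane angle 59.73890313870483 [-0.863 -0.022 -0.504] [0.642 0.116 0.205]
```

View pics/c6.png

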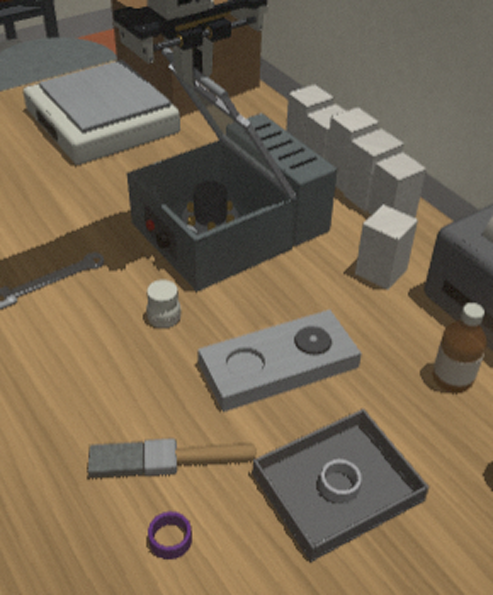

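The guard is at 60°: 60.2° in the side view, 59.7° in the top view and 60.3° by the arm's arc. The collar is in the tray, the plug is in place and the bystanders look undisturbed. About 14 N of radial strain remains, so I'll hold the measured pose to relax it and check that it stays steady.

Emit:
{"fn": "carry_out", "kwargs": {
  "plan": [
    [0, 0, 0, 0, 0.5],
    [0, 0, 0, 0, 0.5],
    [0, 0, 0, 0, 0.5],
    [0, 0, 0, 0, 0.5],
    [0, 0, 0, 0, 0.5],
    [0, 0, 0, 0, 0.5],
    [0, 0, 0, 0, 0.5],
    [0, 0, 0, 0, 0.5],
    [0, 0, 0, 0, 0.5],
    [0, 0, 0, 0, 0.5]
  ]
}}

```text
clock: 18.65
position: [0.5886, 0.1637, 0.3453]
ee_rot: [2.189, 2.252, 0.001]
force: [-3.1, -3.4, 3.1]
width: 0.123
```

Steady, with the load down to a few newtons. Handing in.

```bash
python3 -c "
from h import *
def chk(a,b):
    A=np.load('pics/%s.npz'%a)['im'].astype(int);B=np.load('pics/%s.npz'%b)['im'].astype(int);return abs(A-B).max(2)
D=chk('top0','top6')
for k,(u,v) in dict(jar=(211,224),carton=(249,115),ba=(320,138),bb=(375,155),wrench=(155,280),brush=(280,280),plug=(273,181),purple=(317,288)).items(): print(k,np.median(D[v-8:v+8,u-8:u+8]))
print(arm.sign_off())"
```

```text
jar 19.0
carton 19.0
ba 14.0
bb 14.0
wrench 23.0
brush 18.0
plug 17.0
purple 18.0
the job is handed in; nothing more can be done
None
```

The collar is out of its cavity and lying flat in the grey tray. The guard is held at about 60° with the gripper still on the pull bar. I handed the job in at about 18.7 s of the 64 s allowed, and hand-in gives no verdict.

- **Collar:** I lowered it until it touched the tray floor (5.8 N) before opening the gripper. A depth check then put its rim at about 25 mm with no noticeable tilt, close to the middle of the tray.
- **Guard angle:** I measured 60.2° from the side camera, 59.7° from the top camera and 60.3° from the arm's position. During a 1 s hold it stayed put, and the force from the swing fell from about 15 N to about 5 N.
- **Everything else:** The plug is still in its cavity, and in the pictures nothing else on the bench had moved. A final before-and-after image comparison gave small, even differences (14–23 grey levels) at every bystander I checked. I put that down to noise and shadow, so it is only a coarse check.
- **Disagreement:** The bar turned out about 3 mm further from the robot than the camera measurement said. The gripper gave about 2.5 mm as it closed, with 7 N of side force. I used the gripped position for the swing.

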